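Run down the loose wing nut of the book press

TASK

One of the two wing nuts on the book press still stands off its washer. Push its wings round clockwise (seen from above) with the fingertips, stroke after stroke, until it is fully down on the washer, then leave it. Only push: never take the nut or a wing between the fingers; do not loosen the other nut, and leave everything else on the press and table where it is.

Things in the scene. Friction and masses are not known exactly. Their poses are not given: they have to be found in the camera images.
- press: Wooden book press, fixed. Origin: centre of its underside on the table; y along it. Top board 150 (x) by 320 mm (y), upper face at 70 mm. At y = +125 and -125 mm a 12 mm threaded rod with washer (28 mm wide, top at 73 mm) and wing nut. A fixed bar 13 mm wide, 268 mm long, joins the rod tops over both nuts, from 112 to 123 mm up (rod ends 126): a finger cannot circle a rod.
- wing_nut: Loose aluminium wing nut, on either rod, 4 to 7 mm off its washer at the start; sinks 5 mm a turn. Origin: on the rod axis at its underside; does not spin. Hub 22 mm high, 25 mm across at the foot, 19 at the top. Two upright wings 6 mm thick with round ears 24 mm across, centred 27 mm from the axis, 16.5 mm above the origin: 78 mm tip to tip, ears from 4.5 to 28.5 mm above the origin.
- nut_mid (a point): Point on the axis of the loose nut, 16.5 mm above its underside; spins with the nut: x along the wings (towards nut_ear), z up.
- nut_ear (a point): Centre of one ear of the loose nut, 27 mm from the axis; the other ear lies opposite.
- nut_turn (a joint): Turn of the loose nut in rad: 0 = fully down on its washer (a hard stop), positive = unscrewed (counterclockwise seen from above). Starts between 5.6 and 8.6. Turns freely with about 0.03 N m of drag and stays where it is left.
- snug_nut: The same kind of wing nut on the other rod, already down on its washer (origin 73 mm above the table). Origin: on its rod axis at the underside.
- snug_turn (a joint): Turn of the snug nut in rad: 0 = fully down, positive = unscrewed. Stiff.
- tin: Bystander: small closed round steel tin, 45 mm across, 26 mm high, standing on the top board between the nuts, under the carrying bar; origin centre of underside.
- tape: Bystander: roll of masking tape lying flat, 100 mm across, 24 mm high, on the table at the robot's side of the press; origin centre of underside.
- hammer: Bystander: small hammer lying on the table, 240 mm long; origin on its underside.
- glue: Bystander: white glue bottle, 48 mm across, 130 mm tall; origin centre of underside.
- bead_jar: Bystander: glass jar with steel lid, 68 mm across, 75 mm tall; origin centre of underside.
- bowl: Bystander: cream bowl, 120 mm across, 42 mm high; origin centre of underside.
- marker: Bystander: black marker pen lying on the table on the far side of the press, 14 mm thick, 130 mm long; origin on its underside.

How it is judged:
By the outcome, as a careful person would: the job done as asked, in the order asked, and still so for the second after the job is handed in, with the robot touching nothing.
It also fails if it takes over 72 s, if anything falls off the work surface, if the arm or the gripper's body presses on something with over 40 N, if the wrist force passes 120 N, or if a joint passes its speed limit or range.

ROBOT

A 7-joint arm with a two-finger parallel gripper is mounted at the origin on the work surface. World frame = base frame: x ahead of the robot, y to its left, z up, the work surface at z = 0. Lengths are in m, angles in rad, forces in N, time in s.
With the tool pointing down it reaches from about 0.35 to 0.9 m from the base axis. Payload 8.1 kg.
Tool frame: the origin (TCP) lies midway between the tips of the shut fingers; the grasp point (between the pads) lies 19 mm behind it; z points along the fingers, y is the line along which they close (so a half turn about z gives the same grasp; the last joint's range is limited). The gripper opens to 85 mm and grips with 20 to 120 N. Pads are 22 mm wide; open, the fingers measure 114 mm over their backs; the gripper's body (76 mm by 85 mm) begins 54 mm behind the grasp point. The pads swing forward as they close: fully open they stand 13 mm farther back than shut.
Start: joints at [1.13, 0.434, 0.025, 1.573, -0.012, 1.134, -0.075], TCP at [0.207, -0.59, 0.231] pointing down, gripper open.
Joint ranges: [-2.62, 2.62], [-0.44, 2.09], [-1.27, 1.32], [0.08, 2.57], [-1.32, 4.46], [0.12, 2], [-2.74, 2.74]. Speed limits (rad/s): [2.22, 2.22, 3.01, 3.01, 3.14, 3.14, 3.14].

INTERFACE

Orientations are given as a unit quaternion [x, y, z, w].
In Python, from rig import env gives the robot as it stands. The module is installed in compiled form; this text tells all that it offers.
- The arm moves only by the tool play_rows, never from a script. Its argument "increments" is a list of rows, each an object with "slide": the shift along the tool's x, y, z in units of 25 mm (1.0 is 25 mm), a list of three; "turn": the turn about the tool's z in rad. In form: [{"slide": [dx, dy, dz], "turn": turn}, ...]. A call has 1 to 12 rows; each row shifts and turns the commanded pose from where the row before left it, along the tool's axes as they then stand; what a row does not reach is not made up. A row lasts 1/10 s, in which the tool goes at most 50 mm and 8.59 degrees, less where a joint would pass 70% of its speed; a pose out of reach is approached as far as the arm can. A call is refused whole if a number of a shift passes 1 or a number of a turn 0.15, either way. A call with a gripper value outside its range is refused whole. "jaw" is the closure, from 0 (fully open) to 1 (shut), set as the call begins (left out, the last holds). The fingers move at their own pace and stop on an object; the grip force is fixed at half the most. Time passes only in rows, so rows that do not move let the fingers close. It gives the time, the measured TCP pose, the force, the opening and the grip force at its end, in the units of the state.
- env.get_state(): the state, without advancing time (a new reading comes with each control period).
- env.snapshot(name): name is "scene" or "side" or "wrist"; returns a dict with "color" (400x640x3 uint8, blue, green, red), "mtx" (3x3 intrinsics, pixels), "cam_to_world" (4x4, takes a point from camera to world coordinates); the wrist camera has in their place "T_tool_cam" (4x4, takes a point from camera to tool coordinates, whose origin is the TCP and whose axes are the flange's). Camera axes: x right, y down, z forward; pixel columns grow to the right and rows downward; lengths in m; the calibration is good to about 2 mm. A picture is of the moment at which its call begins: read the wrist's pose just before it. There is no depth.
- env.close_job(): hands the job in; it is judged then, once.
Trained networks look in a picture, given as the dict that the camera call returned (one of the last four; its "shot" number tells which), for a name from the list of things; names that differ only in an ending like _2 or _b are one class to them, and where a whole thing is asked for, a point or a joint stands for the part that bears it (a point fixed in the world has none). Each returns a list of dicts, best first, with "conf" (0 to 1); they miss things now and then, are a little off and sometimes report something else, mostly with a low value. They report only what shows in the picture. A call takes as long as a camera call.
- env.cut_out(picture, query): "pixels" (400x640 bool, what is visible of it).
- env.place_of(picture, query): "at" ([x, y, z] in m, in the coordinates of the camera as it stood for that picture, good to about 4 mm: a listed point, or the origin of a listed thing).
The state is a dict: "time": time; "q": joint angles; "joint_vel": joint speeds; "tau": joint torques, N m; "ee_pos": TCP position; "eef_rot": TCP orientation; "force": force on the tool from outside, world axes, zero at the start; "ft_torque": the same for the moment, N m; "gripper_width": opening from 0.0 (shut) to 1.0 (fully open); "grip_force": force on a finger pad.
Only numpy, scipy, OpenCV 4.12 (cv2) and the standard library are available. Lean on these libraries where they do the work, as an engineer would, in place of code of your own. Each camera call takes 0.05 s, during which the arm holds its last target. There are 200 camera calls.

## Working session

There is one attempt and no reset: what is moved stays moved. The work goes in short steps, Python scripts to look and compute and a tool call to move; the robot and the scene stay as the last step left them, time stands still between calls to the robot, and variables do not carry over. Pictures are saved under pics/ and viewed, at most 10 in all, crops included, and the job is handed in when it is done.

Besides the shell and the picture viewer there is one more tool, called after "Request:" as a command line: name --argument value ..., lists and objects as JSON in quotes. play_rows: Moves the arm, as the interface text tells. Its arguments: {"type":"object","properties":{"increments":{"type":"array"},"jaw":{"type":"number"}},"required":["increments"]}

```bash
mkdir -p pics; cat > h.py <<'E'
import numpy as np, cv2
from rig import env
from scipy.spatial.transform import Rotation as R
np.set_printoptions(precision=4,suppress=True)
def snap(n):
    s=env.get_state(); p=env.snapshot(n)
    if n=="wrist":
        T=np.eye(4);T[:3,:3]=R.from_quat(s["eef_rot"]).as_matrix();T[:3,3]=s["ee_pos"]
        p["T"]=T@p["T_tool_cam"]
    else: p["T"]=np.array(p["cam_to_world"])
    return p
def find(p,q,k=1):
    r=env.place_of(p,q)[:k]
    return [(round(d["conf"],2),(p["T"]@np.append(d["at"],1))[:3]) for d in r]
def proj(p,X):
    c=np.linalg.inv(p["T"])@np.append(X,1); u=np.array(p["mtx"])@c[:3]; return u[:2]/u[2]
E
python3 - <<'E'
from h import *
s=env.get_state();print(s)
ims=[]
for n in ["scene","side","wrist"]:
    p=snap(n); cv2.imwrite(f"pics/{n}0.png",p["color"])
    for q in ["press","wing_nut","nut_mid","nut_ear","snug_nut","tin","tape","glue","bead_jar","bowl","hammer","marker"]:
        print(n,q,find(p,q,2))
E
```

```text
{'time': 0.0, 'q': array([ 1.1304,  0.4352,  0.0249,  1.5741, -0.0116,  1.134 , -0.0751]), 'joint_vel': array([-0.0004,  0.0011,  0.0018, -0.0009,  0.0002,  0.0001, -0.0004]), 'tau': array([ -0.0004, -67.0458,   1.0256, -31.6208,   0.0156,   0.0127,
        -0.0001]), 'ee_pos': array([ 0.2069, -0.5892,  0.2305]), 'eef_rot': array([ 0.9858,  0.1681, -0.0002, -0.0008]), 'force': array([ 0.9266, -0.9646, -0.5941]), 'ft_torque': array([-0.0079,  0.0006, -0.0357]), 'grip_force': 0.0, 'gripper_width': 0.9979147076707547}
scene press [(0.93, array([0.5595, 0.0335, 0.0001]))]
scene wing_nut [(0.4, array([ 0.5817, -0.0895,  0.0782]))]
scene nut_mid [(0.46, array([ 0.5808, -0.0879,  0.0893]))]
scene nut_ear [(0.55, array([ 0.5813, -0.1167,  0.0944]))]
scene snug_nut [(0.49, array([0.534 , 0.1569, 0.0733]))]
scene tin [(0.68, array([0.5587, 0.0063, 0.068 ]))]
scene tape [(0.64, array([0.4043, 0.0171, 0.0017])), (0.18, array([ 0.5524, -0.4106,  0.0016]))]
scene glue [(0.94, array([ 0.6278,  0.373 , -0.0021])), (0.65, array([0.5381, 0.16  , 0.0721]))]
scene bead_jar [(0.58, array([ 0.5517, -0.413
[... 676 characters left out ...]
,  0.0209, -0.0009]))]
side glue [(0.93, array([0.6251, 0.3709, 0.0003]))]
side bead_jar [(0.79, array([ 0.5571, -0.4187, -0.0023])), (0.54, array([ 0.5807, -0.0844,  0.0769]))]
side bowl [(0.78, array([ 0.3929,  0.443 , -0.006 ])), (0.32, array([0.627 , 0.3726, 0.0002]))]
side hammer [(0.75, array([ 0.2784, -0.4056, -0.0009]))]
side marker [(0.41, array([0.6688, 0.1078, 0.0008]))]
wrist press [(0.37, array([ 0.2725, -0.4078, -0.0005]))]
wrist wing_nut [(0.22, array([ 0.2729, -0.4088, -0.0029]))]
wrist nut_mid []
wrist nut_ear []
wrist snug_nut []
wrist tin [(0.53, array([ 0.2715, -0.4087, -0.0019]))]
wrist tape []
wrist glue []
wrist bead_jar []
wrist bowl []
wrist hammer []
wrist marker []
```

View pics/scene0.png

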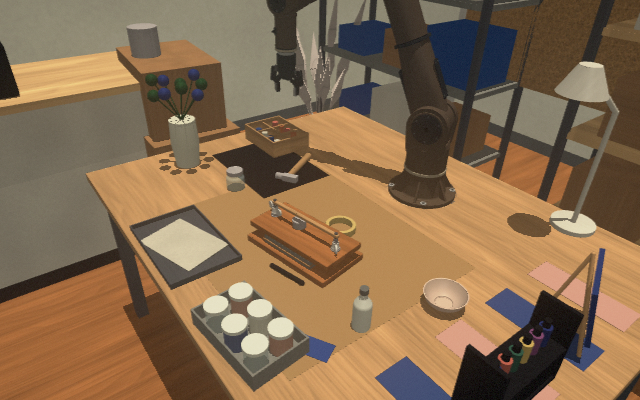

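View pics/side0.png

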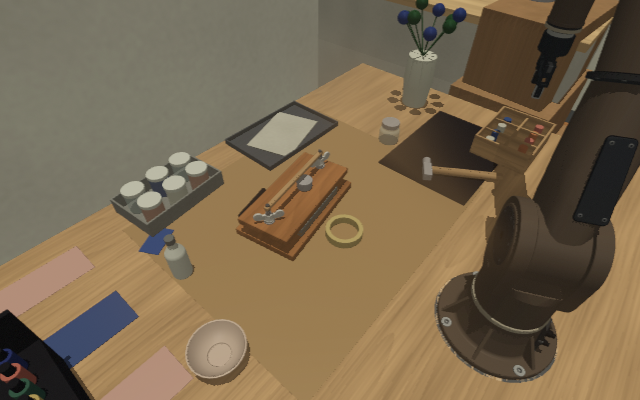

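The scene view shows the loose nut at about (274,210) and the snug nut at about (335,245). The bar stops 9 mm beyond the rod, so the outboard ear can be swept freely. I'll shut the fingers, square the tool to the press and move above the nut.

Request:
play_rows --increments '[{"slide": [0,0,0],"turn": 0.08},{"slide": [0,0,0],"turn": 0.08},{"slide": [1,-0.86,0],"turn": 0},{"slide": [1,-0.86,0],"turn": 0},{"slide": [1,-0.86,0],"turn": 0},{"slide": [1,-0.86,0],"turn": 0},{"slide": [1,-0.86,0],"turn": 0},{"slide": [1,-0.86,0],"turn": 0},{"slide": [1,-0.86,0],"turn": 0},{"slide": [1,-0.86,0],"turn": 0},{"slide": [1,-0.86,0],"turn": 0},{"slide": [1,-0.86,0],"turn": 0}]' --jaw 1

```text
time: 3.15
ee_pos: [0.4159, -0.3328, 0.2315]
eef_rot: [0.996, 0.089, 0.0, 0.0]
force: [-0.1, -0.4, -0.2]
gripper_width: -0.002
grip_force: 0.0
```

Request:
play_rows --increments '[{"slide": [1,-0.86,0],"turn": 0},{"slide": [1,-0.86,0],"turn": 0},{"slide": [1,-0.86,0],"turn": 0},{"slide": [1,-0.86,0],"turn": 0},{"slide": [1,-0.86,0],"turn": 0},{"slide": [1,-0.86,0],"turn": 0},{"slide": [1,-0.86,0],"turn": 0},{"slide": [0.5,-0.43,0],"turn": 0},{"slide": [0,0,0],"turn": 0},{"slide": [0,0,0],"turn": 0}]'

```text
time: 4.15
ee_pos: [0.5707, -0.143, 0.2311]
eef_rot: [0.996, 0.089, -0.0, 0.0]
force: [-0.5, -0.5, -0.9]
gripper_width: 0.0
grip_force: 0.0
```

```bash
cat > look.py <<'E'
import sys
from h import *
from scipy.spatial.transform import Rotation as R
s=env.get_state(); M=R.from_quat(s["eef_rot"]).as_matrix()
print("t",s["time"],"tcp",s["ee_pos"],"yaw",np.arctan2(M[1,0],M[0,0]),"tilt",M[:,2],"F",s["force"],"w",s["gripper_width"],"q7",s["q"][6])
for n in sys.argv[2:]:
    p=snap(n)
    for q in ["press","wing_nut","nut_mid","nut_ear","snug_nut"]: print(n,q,find(p,q,2))
    c=p["color"]
    if n!="wrist":
        u,v=proj(p,[0.58,-0.09,0.09]).astype(int); c=cv2.resize(c[max(0,v-50):v+50,max(0,u-65):u+65],None,fx=4,fy=4,interpolation=cv2.INTER_CUBIC)
    cv2.imwrite(f"pics/{n}{sys.argv[1]}.png",c)
E
python3 look.py 1 wrist side
```

```text
t 4.15 tcp [ 0.5707 -0.143   0.2311] yaw 0.17730767854935509 tilt [-0.0007 -0.0008 -1.    ] F [-0.4921 -0.4709 -0.9274] w 0.00014656980614010027 q7 -1.2994135531330182
wrist press [(0.82, array([0.5617, 0.0387, 0.0019]))]
wrist wing_nut [(0.71, array([ 0.585 , -0.0859,  0.0785])), (0.29, array([ 0.6698,  0.1056, -0.0024]))]
wrist nut_mid [(0.96, array([ 0.5838, -0.0887,  0.0939])), (0.67, array([ 0.5615,  0.0391, -0.0031]))]
wrist nut_ear [(0.75, array([ 0.5768, -0.1155,  0.0932]))]
wrist snug_nut [(0.87, array([0.5396, 0.1522, 0.0716]))]
side press [(0.72, array([0.5602, 0.0354, 0.0042]))]
side wing_nut [(0.7, array([ 0.5866, -0.0858,  0.0769]))]
side nut_mid [(0.61, array([ 0.5843, -0.0891,  0.0956]))]
side nut_ear [(0.45, array([ 0.583 , -0.1181,  0.0916]))]
side snug_nut [(0.63, array([0.5411, 0.1573, 0.0708]))]
```

View pics/wrist1.png

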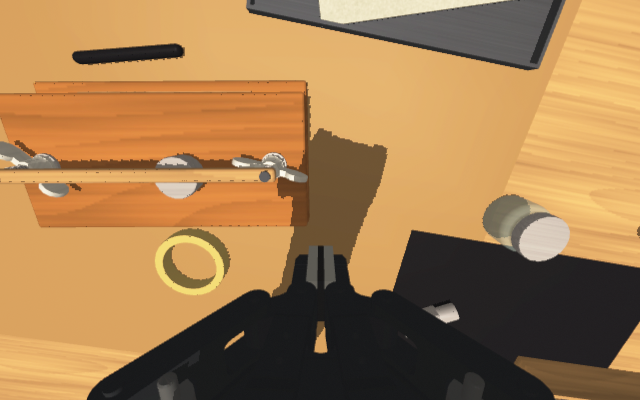

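The wrist view shows the loose nut at about (270,163). Its outboard ear, at (292,174), is just past the bar line on the robot's side. I'll move beside that ear on its trailing side and turn the tool so a finger back faces the wing.

Request:
play_rows --increments '[{"slide": [0.77,-0.33,0],"turn": -0.14},{"slide": [0.8,-0.22,0],"turn": -0.14},{"slide": [0,0,0.5],"turn": -0.14},{"slide": [0,0,0.5],"turn": -0.14},{"slide": [0,0,0.5],"turn": -0.14},{"slide": [0,0,0.5],"turn": -0.14},{"slide": [0,0,0],"turn": -0.14},{"slide": [0,0,0],"turn": -0.14},{"slide": [0,0,0],"turn": -0.13},{"slide": [0,0,0],"turn": 0},{"slide": [0,0,0],"turn": 0}]'

```text
time: 5.85
ee_pos: [0.6059, -0.1191, 0.1812]
eef_rot: [0.757, 0.653, 0.0, -0.0]
force: [1.3, 0.0, 0.2]
gripper_width: -0.002
grip_force: 0.0
```

```bash
cat > rel.py <<'E'
from h import *
A=np.array([0.584,-0.0875]); P=0.177
def rel():
    s=env.get_state(); M=R.from_quat(s["eef_rot"]).as_matrix(); d=s["ee_pos"]-np.append(A,0)
    yaw=np.arctan2(M[1,0],M[0,0])
    c,sn=np.cos(P),np.sin(P)
    X,Y=c*d[0]+sn*d[1],-sn*d[0]+c*d[1]
    t=M.T@np.append(d[:2],0)
    print(f"t {s['time']:.2f} press XY mm {X*1e3:.1f} {Y*1e3:.1f} z {d[2]*1e3:.1f} | nut->tcp in tool mm {t[0]*1e3:.1f} {t[1]*1e3:.1f} | wingdir {np.degrees(yaw-P)-180:.1f} F",s["force"],"q7 %.2f"%s["q"][6])
if __name__=="__main__": rel()
E
python3 rel.py; python3 look.py 2 wrist side
```

```text
t 5.85 press XY mm 16.0 -35.0 z 181.2 | nut->tcp in tool mm -28.1 26.3 | wingdir -108.6 F [1.2536 0.0345 0.1981] q7 -0.25
t 5.85 tcp [ 0.6059 -0.1191  0.1812] yaw 1.4236617005231895 tilt [-0.0001  0.0002 -1.    ] F [1.2536 0.0345 0.1981] w -0.0016900867073823618 q7 -0.2465789606262766
wrist press []
wrist wing_nut [(0.59, array([ 0.5825, -0.086 ,  0.0778]))]
wrist nut_mid [(0.59, array([ 0.5807, -0.087 ,  0.0912]))]
wrist nut_ear [(0.74, array([ 0.5781, -0.1158,  0.0905]))]
wrist snug_nut []
side press [(0.85, array([0.5615, 0.0342, 0.0052])), (0.4, array([ 0.584 , -0.0846,  0.0946]))]
side wing_nut [(0.47, array([ 0.5846, -0.0871,  0.0756]))]
side nut_mid [(0.68, array([ 0.5844, -0.0871,  0.0938]))]
side nut_ear [(0.44, array([ 0.5879, -0.1182,  0.0962]))]
side snug_nut [(0.76, array([0.5414, 0.157 , 0.0716]))]
```

View pics/wrist2.png

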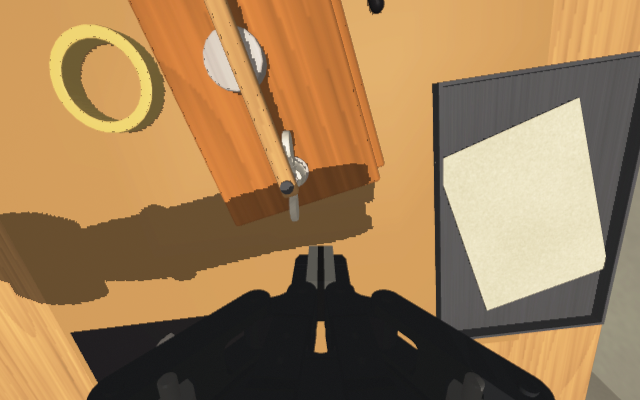

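The wing, around (292,165)–(295,215), lies parallel to the fingers and about 9 mm to their left. I'll descend and begin the sweep.

Request:
play_rows --increments '[{"slide": [0,0,0.92],"turn": 0},{"slide": [0,0,0.92],"turn": 0},{"slide": [0,0,0.92],"turn": 0},{"slide": [0,0,0.92],"turn": 0},{"slide": [-0.05,-0.2,0],"turn": 0},{"slide": [-0.05,-0.15,0],"turn": 0},{"slide": [0,0,0],"turn": 0},{"slide": [0,0,0],"turn": 0}]'

```text
time: 7.25
ee_pos: [0.5976, -0.1205, 0.0908]
eef_rot: [0.756, 0.655, 0.001, 0.001]
force: [0.1, 0.1, 0.6]
gripper_width: 0.002
grip_force: 0.0
```

```bash
python3 rel.py
```

```text
t 7.25 press XY mm 7.6 -34.9 z 90.8 | nut->tcp in tool mm -30.7 18.2 | wingdir -108.4 F [0.1134 0.0569 0.6332] q7 -0.29
```

Request:
play_rows --increments '[{"slide": [-0.09,-0.19,0],"turn": 0.15},{"slide": [-0.09,-0.19,0],"turn": 0.15},{"slide": [-0.09,-0.19,0],"turn": 0.15},{"slide": [-0.09,-0.19,0],"turn": 0.15},{"slide": [0,0,0],"turn": 0},{"slide": [0,0,0],"turn": 0}]'

```text
time: 7.85
ee_pos: [0.5768, -0.1217, 0.0901]
eef_rot: [0.915, 0.404, 0.0, 0.0]
force: [-0.4, -0.4, -0.2]
gripper_width: 0.0
grip_force: 0.0
```

```bash
python3 rel.py
```

```text
t 7.85 press XY mm -13.1 -32.4 z 90.1 | nut->tcp in tool mm -30.1 17.7 | wingdir -142.4 F [-0.3542 -0.3751 -0.231 ] q7 -0.79
```

Request:
play_rows --increments '[{"slide": [-0.09,-0.19,0],"turn": 0.15},{"slide": [-0.09,-0.19,0],"turn": 0.15},{"slide": [-0.09,-0.19,0],"turn": 0.15},{"slide": [-0.09,-0.19,0],"turn": 0.15},{"slide": [-0.09,-0.19,0],"turn": 0.15},{"slide": [-0.05,-0.1,0],"turn": 0.08},{"slide": [0,0,0],"turn": 0},{"slide": [0,0,0],"turn": 0}]'

```text
time: 8.65
ee_pos: [0.554, -0.1048, 0.0894]
eef_rot: [1.0, 0.001, 0.0, 0.0]
force: [1.1, 0.0, -0.2]
gripper_width: -0.004
grip_force: 0.0
```

```bash
python3 rel.py;python3 look.py 3 wrist side
```

```text
t 8.65 press XY mm -32.6 -11.8 z 89.4 | nut->tcp in tool mm -30.1 17.2 | wingdir -190.0 F [ 1.0505  0.0004 -0.2247] q7 -1.50
t 8.65 tcp [ 0.554  -0.1048  0.0894] yaw 0.0028276445930957707 tilt [ 0.0002 -0.     -1.    ] F [ 1.0505  0.0004 -0.2247] w -0.004337101981818334 q7 -1.5037434866623471
wrist press [(0.88, array([ 0.5644,  0.0398, -0.0047]))]
wrist wing_nut [(0.86, array([ 0.5846, -0.0844,  0.0758]))]
wrist nut_mid [(0.83, array([ 0.5821, -0.086 ,  0.09  ]))]
wrist nut_ear [(0.77, array([ 0.5552, -0.0903,  0.09  ]))]
wrist snug_nut []
side press [(0.66, array([ 0.2783, -0.4073,  0.002 ]))]
side wing_nut []
side nut_mid [(0.69, array([ 0.5852, -0.0878,  0.0954]))]
side nut_ear [(0.42, array([ 0.5568, -0.0897,  0.0939]))]
side snug_nut [(0.66, array([0.5412, 0.1547, 0.0706])), (0.62, array([0.6276, 0.3746, 0.0009]))]
```

View pics/wrist3.png

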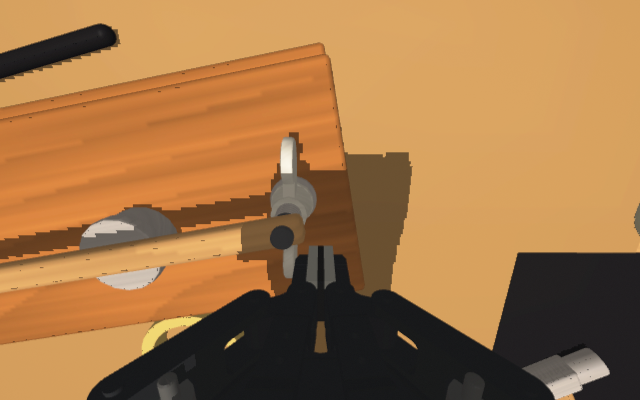

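The nut followed: the wing now points up the image and ear B is at about (289,155). I'll back off, lift, and retrace the arc above the bar to get behind ear B.

Request:
play_rows --increments '[{"slide": [0,0.3,0],"turn": 0},{"slide": [0,0,-1],"turn": 0},{"slide": [0,0,-1],"turn": 0},{"slide": [0.16,0.17,0],"turn": -0.15},{"slide": [0.16,0.17,0],"turn": -0.15},{"slide": [0.16,0.17,0],"turn": -0.15},{"slide": [0.16,0.17,0],"turn": -0.15},{"slide": [0.16,0.17,0],"turn": -0.15},{"slide": [0.16,0.17,0],"turn": -0.15},{"slide": [0.16,0.17,0],"turn": -0.15},{"slide": [0.16,0.17,0],"turn": -0.15},{"slide": [0.16,0.17,0],"turn": -0.15}]'

```text
time: 10.45
ee_pos: [0.6012, -0.1239, 0.1392]
eef_rot: [0.78, 0.626, -0.0, 0.0]
force: [-0.2, -0.2, 0.2]
gripper_width: 0.0
grip_force: 0.0
```

Request:
play_rows --increments '[{"slide": [0.16,0.17,0],"turn": -0.15},{"slide": [0.16,0.17,0],"turn": -0.15},{"slide": [0.16,0.17,0],"turn": -0.15},{"slide": [0.16,0.17,0],"turn": -0.15},{"slide": [0.16,0.17,0],"turn": -0.15},{"slide": [0.16,0.17,0],"turn": -0.15},{"slide": [0.16,0.17,0],"turn": -0.15},{"slide": [0.16,0.17,0],"turn": -0.15},{"slide": [0.16,0.17,0],"turn": -0.15},{"slide": [0.16,0.17,0],"turn": -0.15},{"slide": [0.16,0.17,0],"turn": -0.15},{"slide": [0,0,0],"turn": 0}]'

```text
time: 11.65
ee_pos: [0.6171, -0.0682, 0.139]
eef_rot: [0.071, 0.998, 0.0, -0.0]
force: [-0.7, -0.5, 0.4]
gripper_width: 0.001
grip_force: 0.0
```

```bash
python3 rel.py
```

```text
t 11.65 press XY mm 36.0 13.2 z 139.0 | nut->tcp in tool mm -30.0 23.8 | wingdir -18.2 F [-0.6919 -0.4777  0.3984] q7 1.03
```

Request:
play_rows --increments '[{"slide": [0.16,0.17,0],"turn": -0.15},{"slide": [0,0,1],"turn": 0},{"slide": [0,0,1],"turn": 0},{"slide": [0,-0.25,0],"turn": 0},{"slide": [0,0,0],"turn": 0},{"slide": [-0.09,-0.19,0],"turn": 0.15},{"slide": [-0.09,-0.19,0],"turn": 0.15},{"slide": [-0.09,-0.19,0],"turn": 0.15},{"slide": [-0.09,-0.19,0],"turn": 0.15},{"slide": [0,0,0],"turn": 0},{"slide": [0,0,0],"turn": 0}]'

```text
time: 12.75
ee_pos: [0.6194, -0.0898, 0.0906]
eef_rot: [0.291, 0.957, 0.0, 0.001]
force: [0.3, -0.3, -0.8]
gripper_width: -0.001
grip_force: 0.0
```

```bash
python3 rel.py; python3 look.py 4 wrist
```

```text
t 12.75 press XY mm 34.5 -8.5 z 90.6 | nut->tcp in tool mm -30.7 17.8 | wingdir -44.0 F [ 0.2603 -0.2875 -0.7732] q7 0.65
t 12.75 tcp [ 0.6194 -0.0898  0.0906] yaw 2.5509009133359912 tilt [ 0.0017 -0.0005 -1.    ] F [ 0.2603 -0.2875 -0.7732] w -0.0005344941577049365 q7 0.6468455698751059
wrist press []
wrist wing_nut [(0.62, array([ 0.582 , -0.0885,  0.0749])), (0.27, array([ 0.5518, -0.4172,  0.0003]))]
wrist nut_mid [(0.95, array([ 0.5822, -0.0892,  0.0878])), (0.5, array([0.5572, 0.0045, 0.0689]))]
wrist nut_ear [(0.78, array([ 0.5583, -0.0711,  0.0916])), (0.51, array([0.5575, 0.0086, 0.0724]))]
wrist snug_nut []
```

Request:
play_rows --increments '[{"slide": [-0.09,-0.19,0.02],"turn": 0.15},{"slide": [-0.09,-0.19,0.02],"turn": 0.15},{"slide": [-0.09,-0.19,0.02],"turn": 0.15},{"slide": [-0.09,-0.19,0.02],"turn": 0.15},{"slide": [-0.09,-0.19,0.02],"turn": 0.15},{"slide": [-0.09,-0.19,0],"turn": 0.15},{"slide": [-0.09,-0.19,0],"turn": 0.15},{"slide": [-0.09,-0.19,0],"turn": 0.15},{"slide": [0,0,0],"turn": 0}]'

```text
time: 13.95
ee_pos: [0.5937, -0.1206, 0.0869]
eef_rot: [0.782, 0.623, -0.0, 0.0]
force: [0.1, -0.3, -0.1]
gripper_width: -0.002
grip_force: 0.0
```

```bash
python3 rel.py
```

```text
t 13.95 press XY mm 3.7 -34.3 z 86.9 | nut->tcp in tool mm -30.1 16.8 | wingdir -113.0 F [ 0.0944 -0.2576 -0.1375] q7 -0.32
```

Request:
play_rows --increments '[{"slide": [-0.09,-0.19,0],"turn": 0.15},{"slide": [-0.09,-0.19,0],"turn": 0.15},{"slide": [-0.09,-0.19,0],"turn": 0.15},{"slide": [-0.09,-0.19,0],"turn": 0.15},{"slide": [-0.09,-0.19,0],"turn": 0.15},{"slide": [-0.09,-0.19,0],"turn": 0.15},{"slide": [-0.09,-0.19,0],"turn": 0.15},{"slide": [-0.09,-0.19,0],"turn": 0.15},{"slide": [0,0,0],"turn": 0},{"slide": [0,0,0],"turn": 0}]'

```text
time: 14.95
ee_pos: [0.5563, -0.1084, 0.0867]
eef_rot: [0.997, 0.078, -0.0, 0.0]
force: [0.1, 0.6, 0.2]
gripper_width: 0.002
grip_force: 0.0
```

```bash
python3 rel.py; python3 look.py 5 wrist side
```

```text
t 14.95 press XY mm -31.0 -15.7 z 86.7 | nut->tcp in tool mm -30.6 16.4 | wingdir -181.2 F [0.0938 0.5613 0.207 ] q7 -1.33
t 14.95 tcp [ 0.5563 -0.1084  0.0867] yaw 0.15570846875613495 tilt [-0.0004 -0.0002 -1.    ] F [0.0938 0.5613 0.207 ] w 0.0019391214801377464 q7 -1.3291993334520795
wrist press [(0.61, array([0.5591, 0.0379, 0.0006]))]
wrist wing_nut [(0.67, array([0.5565, 0.0081, 0.0672])), (0.58, array([ 0.5824, -0.0843,  0.075 ]))]
wrist nut_mid [(0.9, array([ 0.5804, -0.0855,  0.0882]))]
wrist nut_ear [(0.91, array([ 0.6083, -0.0832,  0.0875])), (0.17, array([ 0.5828, -0.0859,  0.0906]))]
wrist snug_nut []
side press [(0.57, array([0.563 , 0.0331, 0.0045]))]
side wing_nut [(0.41, array([ 0.5851, -0.0856,  0.0752]))]
side nut_mid [(0.7, array([ 0.5838, -0.0864,  0.0941]))]
side nut_ear [(0.57, array([ 0.6149, -0.09  ,  0.0883]))]
side snug_nut [(0.73, array([0.54  , 0.157 , 0.0728]))]
```

Request:
play_rows --increments '[{"slide": [-0.09,-0.19,0],"turn": 0.15},{"slide": [0,0.3,0],"turn": 0},{"slide": [0,0,-1],"turn": 0},{"slide": [0,0,-1],"turn": 0},{"slide": [0.16,0.17,0],"turn": -0.15},{"slide": [0.16,0.17,0],"turn": -0.15},{"slide": [0.16,0.17,0],"turn": -0.15},{"slide": [0.16,0.17,0],"turn": -0.15},{"slide": [0.16,0.17,0],"turn": -0.15},{"slide": [0.16,0.17,0],"turn": -0.15},{"slide": [0.16,0.17,0],"turn": -0.15},{"slide": [0.16,0.17,0],"turn": -0.15}]'

```text
time: 16.75
ee_pos: [0.5955, -0.1257, 0.1368]
eef_rot: [0.823, 0.568, -0.0, 0.0]
force: [-0.7, -0.8, 0.5]
gripper_width: 0.001
grip_force: 0.0
```

Request:
play_rows --increments '[{"slide": [0.16,0.17,0],"turn": -0.15},{"slide": [0.16,0.17,0],"turn": -0.15},{"slide": [0.16,0.17,0],"turn": -0.15},{"slide": [0.16,0.17,0],"turn": -0.15},{"slide": [0.16,0.17,0],"turn": -0.15},{"slide": [0.16,0.17,0],"turn": -0.15},{"slide": [0.16,0.17,0],"turn": -0.15},{"slide": [0.16,0.17,0],"turn": -0.15},{"slide": [0.16,0.17,0],"turn": -0.15},{"slide": [0.16,0.17,0],"turn": -0.15},{"slide": [0.16,0.17,0],"turn": -0.15},{"slide": [0.16,0.17,0],"turn": -0.15}]'

```text
time: 17.95
ee_pos: [0.6172, -0.0684, 0.1368]
eef_rot: [0.067, 0.998, -0.0, 0.0]
force: [-0.6, 0.3, 0.4]
gripper_width: 0.003
grip_force: 0.0
```

```bash
python3 rel.py; python3 look.py 6 wrist side
```

```text
t 17.95 press XY mm 36.0 12.9 z 136.8 | nut->tcp in tool mm -30.4 23.3 | wingdir -17.8 F [-0.6075  0.3331  0.4113] q7 1.07
t 17.95 tcp [ 0.6172 -0.0684  0.1368] yaw 3.007612303775749 tilt [ 0.0004 -0.0006 -1.    ] F [-0.6075  0.3331  0.4113] w 0.0030490508807700656 q7 1.0713236764421084
wrist press [(0.7, array([ 0.6695,  0.1072, -0.0019]))]
wrist wing_nut [(0.94, array([ 0.5816, -0.0875,  0.0746]))]
wrist nut_mid [(0.55, array([ 0.5818, -0.087 ,  0.0883])), (0.38, array([0.5409, 0.1537, 0.072 ]))]
wrist nut_ear [(0.67, array([ 0.609 , -0.0884,  0.0865])), (0.42, array([0.5419, 0.1551, 0.0723]))]
wrist snug_nut [(0.68, array([0.5425, 0.1551, 0.0718]))]
side press [(0.56, array([0.5628, 0.0349, 0.0062]))]
side wing_nut [(0.4, array([ 0.582 , -0.0857,  0.0715]))]
side nut_mid [(0.6, array([ 0.5835, -0.0891,  0.0945]))]
side nut_ear [(0.5, array([ 0.6144, -0.091 ,  0.0922]))]
side snug_nut [(0.65, array([0.625 , 0.3711, 0.0002])), (0.48, array([0.5413, 0.1555, 0.0759]))]
```

View pics/wrist6.png

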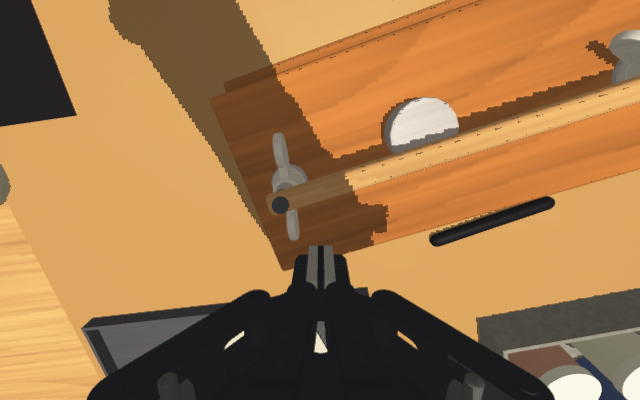

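The wing runs from about (280,135) to (293,240), with the fingers clear on its trailing side. I'll start the third stroke in short pieces and watch the force for the stop.

Request:
play_rows --increments '[{"slide": [0.16,0.17,0],"turn": -0.15},{"slide": [0,0,1],"turn": 0},{"slide": [0,0,1],"turn": 0},{"slide": [0,-0.25,0],"turn": 0},{"slide": [0,0,0],"turn": 0},{"slide": [-0.09,-0.19,0],"turn": 0.15},{"slide": [-0.09,-0.19,0],"turn": 0.15},{"slide": [-0.09,-0.19,0],"turn": 0.15},{"slide": [-0.09,-0.19,0],"turn": 0.15},{"slide": [0,0,0],"turn": 0}]'

```text
time: 19.55
ee_pos: [0.6195, -0.0898, 0.0886]
eef_rot: [0.294, 0.956, 0.0, 0.001]
force: [1.1, -0.2, 0.3]
gripper_width: -0.001
grip_force: 0.1
```

Request:
play_rows --increments '[{"slide": [-0.09,-0.19,0],"turn": 0.15},{"slide": [-0.09,-0.19,0],"turn": 0.15},{"slide": [0,0,0],"turn": 0}]'

```text
time: 19.85
ee_pos: [0.6166, -0.0997, 0.088]
eef_rot: [0.432, 0.902, 0.0, 0.001]
force: [0.4, 0.6, 0.1]
gripper_width: -0.002
grip_force: 0.1
```

```bash
python3 rel.py; python3 look.py 7 wrist
```

```text
t 19.85 press XY mm 29.9 -17.8 z 88.0 | nut->tcp in tool mm -29.9 17.7 | wingdir -61.3 F [0.4276 0.6303 0.0928] q7 0.44
t 19.85 tcp [ 0.6166 -0.0997  0.088 ] yaw 2.2487895433081047 tilt [ 0.0016 -0.0006 -1.    ] F [0.4276 0.6303 0.0928] w -0.002291727687678605 q7 0.4426400786674963
wrist press [(0.87, array([ 0.5607,  0.0387, -0.0033])), (0.34, array([ 0.5513, -0.4194, -0.0017]))]
wrist wing_nut [(0.81, array([ 0.5834, -0.0839,  0.0733]))]
wrist nut_mid [(0.77, array([ 0.5853, -0.0846,  0.0851]))]
wrist nut_ear [(0.7, array([ 0.5977, -0.1058,  0.0879]))]
wrist snug_nut []
```

Request:
play_rows --increments '[{"slide": [-0.06,-0.125,0],"turn": 0.1},{"slide": [-0.06,-0.125,0],"turn": 0.1},{"slide": [0,0,0],"turn": 0}]'

```text
time: 20.45
ee_pos: [0.6126, -0.1056, 0.0868]
eef_rot: [0.52, 0.854, -0.0, -0.0]
force: [0.1, 0.1, -0.1]
gripper_width: -0.001
grip_force: 0.1
```

Request:
play_rows --increments '[{"slide": [-0.06,-0.125,0],"turn": 0.1},{"slide": [-0.06,-0.125,0],"turn": 0.1},{"slide": [0,0,0],"turn": 0}]'

```text
time: 20.75
ee_pos: [0.6099, -0.1098, 0.0872]
eef_rot: [0.602, 0.798, 0.001, 0.001]
force: [4.5, 2.0, -2.3]
gripper_width: -0.003
grip_force: 2.6
```

Request:
play_rows --increments '[{"slide": [-0.06,-0.125,0],"turn": 0.1},{"slide": [-0.06,-0.125,0],"turn": 0.1},{"slide": [0,0,0],"turn": 0}]'

```text
time: 21.05
ee_pos: [0.6092, -0.1125, 0.0883]
eef_rot: [0.678, 0.735, 0.005, 0.004]
force: [20.0, 4.9, -10.9]
gripper_width: 0.002
grip_force: 10.0
```

```bash
python3 rel.py; python3 look.py 8 wrist side
```

```text
t 21.05 press XY mm 20.4 -29.1 z 88.3 | nut->tcp in tool mm -26.9 23.2 | wingdir -95.5 F [ 20.0221   4.9398 -10.8824] q7 -0.04
t 21.05 tcp [ 0.6092 -0.1125  0.0883] yaw 1.6510358388647308 tilt [ 0.0124  0.0028 -0.9999] F [ 20.0221   4.9398 -10.8824] w 0.0021395628902015347 q7 -0.037062842038509784
wrist press [(0.61, array([ 0.5609,  0.0399, -0.0031]))]
wrist wing_nut [(0.8, array([ 0.5818, -0.0874,  0.0735]))]
wrist nut_mid [(0.63, array([ 0.5821, -0.0852,  0.0865]))]
wrist nut_ear [(0.92, array([ 0.5868, -0.1147,  0.0888]))]
wrist snug_nut []
side press [(0.3, array([ 0.5832, -0.0839,  0.0722]))]
side wing_nut [(0.4, array([ 0.5844, -0.0854,  0.0735]))]
side nut_mid [(0.56, array([ 0.5858, -0.0873,  0.0903])), (0.17, array([0.5423, 0.1572, 0.0726]))]
side nut_ear [(0.59, array([ 0.5933, -0.117 ,  0.088 ]))]
side snug_nut [(0.8, array([0.5427, 0.1558, 0.0722])), (0.23, array([ 0.5847, -0.0832,  0.0711]))]
```

The force has climbed to 20 N against the push. Total turn is about 6.0 rad and the underside reads about 73.5 mm, which fits the hard stop. I'll back off, lift and check.

Request:
play_rows --increments '[{"slide": [0,0.3,0],"turn": 0},{"slide": [0,0.3,0],"turn": 0},{"slide": [0,0,-1],"turn": 0},{"slide": [0,0,-1],"turn": 0},{"slide": [0,0,-1],"turn": 0},{"slide": [-1,0,-1],"turn": 0},{"slide": [-1,0,0],"turn": 0},{"slide": [-1,0,0],"turn": 0},{"slide": [-1,0,0],"turn": 0},{"slide": [0,0,0],"turn": 0}]'

```text
time: 22.65
ee_pos: [0.6244, -0.2192, 0.1862]
eef_rot: [0.681, 0.733, -0.002, 0.0]
force: [0.9, -1.7, -0.9]
gripper_width: 0.004
grip_force: 0.0
```

```bash
python3 rel.py; python3 look.py 9 wrist side scene; python3 - <<'E'
import cv2,numpy as np
a=cv2.imread("pics/wrist9.png");b=cv2.imread("pics/side9.png")
b=cv2.resize(b,(400,300)); a=cv2.resize(a,(400,250)); c=cv2.resize(cv2.imread("pics/scene9.png"),(400,300))
cv2.imwrite("pics/m9.png",np.vstack([np.hstack([b,c]),np.hstack([a,a*0])]))
E
```

```text
t 22.65 press XY mm 16.5 -136.7 z 186.2 | nut->tcp in tool mm -134.3 30.6 | wingdir -95.9 F [ 0.8729 -1.6773 -0.9255] q7 0.17
t 22.65 tcp [ 0.6244 -0.2192  0.1862] yaw 1.6442927719060387 tilt [-0.0019 -0.0029 -1.    ] F [ 0.8729 -1.6773 -0.9255] w 0.004324257752194774 q7 0.16552790808983509
wrist press []
wrist wing_nut [(0.55, array([ 0.5824, -0.0862,  0.0734]))]
wrist nut_mid [(0.77, array([ 0.5823, -0.0867,  0.0858])), (0.5, array([ 0.2713, -0.4088,  0.0033]))]
wrist nut_ear [(0.71, array([ 0.589 , -0.1113,  0.088 ])), (0.38, array([ 0.5829, -0.0855,  0.0718]))]
wrist snug_nut []
side press [(0.85, array([0.5622, 0.0367, 0.0057]))]
side wing_nut [(0.39, array([ 0.5845, -0.087 ,  0.0729]))]
side nut_mid [(0.54, array([ 0.5867, -0.0847,  0.0899]))]
side nut_ear [(0.59, array([ 0.5909, -0.1156,  0.0881]))]
side snug_nut [(0.75, array([0.5419, 0.1584, 0.074 ])), (0.21, array([ 0.407 ,  0.023 , -0.0009]))]
scene press [(0.82, array([0.5607, 0.0354, 0.0005])), (0.23, array([ 0.5937, -0.1163,  0.0913]))]
scene wing_nut [(0.65, array([ 0.5825, -0.0863,  0.0738])), (0.45, array([ 0.626 ,  0.3696, -0.0005]))]
scene nut_mid [(0.54, array([ 0.5796, -0.0849,  0.0872]))]
scene nut_ear [(0.5, array([ 0.5908, -0.1179,  0.0899]))]
scene snug_nut [(0.59, array([0.5352, 0.1578, 0.0727]))]
```

View pics/m9.png

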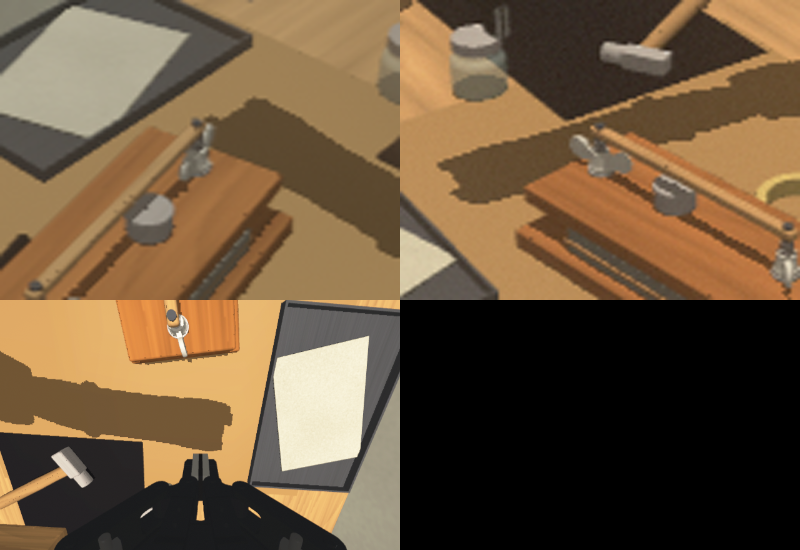

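The side and scene crops show the nut seated, at about (195,165) and (600,158). All three cameras put its underside at about 73 mm, and the tin, tape and snug nut are where they were.

```bash
python3 -c "
from rig import env
print(env.close_job())"
```

```text
the job is handed in; nothing more can be done
None
```

The loose wing nut was pushed clockwise in three strokes until it met its hard stop on the washer. The cameras then put its underside at about 73 mm, level with the washer top. The gripper was withdrawn clear and the job handed in at about 23 s; the judge's verdict was not shown.

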